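# Brake the idling bandsaw wheel and lock it with its index pin

### The arm

A 6-joint arm with a two-finger parallel gripper is mounted at the origin on the work surface. World frame = base frame: x ahead of the robot, y to its left, z up, the work surface at z = 0. Lengths are in m, angles in rad, forces in N, time in s.
With the tool pointing down it reaches from about 0.375 to 0.9 m from the base axis. Payload 3.1 kg.
Tool frame: the origin (TCP) lies midway between the tips of the shut fingers; the grasp point (between the pads) lies 19 mm behind it; z points along the fingers, y is the line along which they close (so a half turn about z gives the same grasp; the last joint's range is limited). The gripper opens to 87 mm and grips with 3 to 60 N. Pads are 19 mm wide; open, the fingers measure 117 mm over their backs; the gripper's body (75 mm by 190 mm) begins 51 mm behind the grasp point.
Start: joints at [1, 0.527, 1.433, -0, 1.181, -0.178], TCP at [0.239, 0.578, 0.223] pointing down, gripper open.
Joint ranges: [-3.08, 3.08], [-0.75, 2.2], [0.22, 2.44], [-1.43, 4.57], [0, 2.65], [-2.85, 2.85]. Speed limits (rad/s): [2.79, 2.79, 3.14, 3.14, 3.14, 3.14].

### API

Orientations are given as a unit quaternion [x, y, z, w].
In Python, from rig import status, imaging, order gives the robot as it stands.
- The arm moves only by the tool arm_command, never from a script. Its argument "deltas" is one flat list of numbers, 5 for each row, row after row: the opening, from -1 (shut) to 1 (fully open), so that 0 is half open, then the shift along the tool's x, y, z in m, then the turn about the tool's z in rad. In form: [gripper, tx, ty, tz, roll, gripper, tx, ty, tz, roll, ...]. A call has 1 to 12 rows; each row shifts and turns the commanded pose from where the row before left it, along the tool's axes as they then stand; what a row does not reach is not made up. A row lasts 1/8 s, in which the tool goes at most 62.5 mm and 10.7 degrees, less where a joint would pass 70% of its speed; a pose out of reach is approached as far as the arm can. A call with a gripper value outside its range is refused whole. The fingers move at their own pace and stop on an object; "newtons" is the grip in N (left out, the last holds). Time passes only in rows, so rows that do not move let the fingers close. It gives the time, the measured TCP pose, the force, the opening and the grip force at its end, in the units of the state.
- status.get_obs(): the state, without advancing time (a new reading comes with each control period).
- imaging.camera(name): name is "side" or "top"; returns (picture, depth): 384x512x3 uint8, red, green, blue; 384x512 float32, m along the optical axis (not along the pixel's ray), 0 where there is no reading.
- imaging.camera_params(name): a dict with "intrinsics" (3x3 intrinsics, pixels), "camera_from_world" (4x4, takes a point from world to camera coordinates). Camera axes: x right, y up, looking along -z (the intrinsics and any distortion apply to the point x, -y, -z); pixel columns grow to the right and rows downward; lengths in m; the calibration is good to about 2 mm. A picture is of the moment at which its call begins. camera_params takes no time and is no camera call.
- order.hand_in(): hands the job in; it is judged then, once.
The state is a dict: "time": time; "q": joint angles; "joint_velocities": joint speeds; "joint_torque": joint torques, N m; "position": TCP position; "tool_rot": TCP orientation; "ft_force": force on the tool from outside, world axes, zero at the start; "moment": the same for the moment, N m; "grip_width": finger opening in m; "grip_force": force on a finger pad.
Only numpy, scipy, OpenCV 4.12 (cv2) and the standard library are available. Lean on these libraries where they do the work, as an engineer would, in place of code of your own. Each camera call takes 0.05 s, during which the arm holds its last target. There are 200 camera calls.

### The job

Take the index pin out of its wooden block and put its nose down through the slot of the steel guide plate on to the turning bandsaw wheel while the wheel's hole is well away; press gently, so that the rubbing slows the wheel well down for a moment and the nose drops into the hole when it comes round under the slot. Then push the pin fully home, its collar down on the guide plate, and let go. Never jam the pin hard against the wheel, and leave the glue bottle, wax tin and wood offcut alone.

Things in the scene. Friction and masses are not known exactly. Their poses are not given: they have to be found in the camera images.
- pin: Loose index pin, 101 mm long, about 0.12 kg. Origin on its axis at the underside of its collar, z up towards the handle. Below: steel shaft 14 mm thick, 48 mm long, with a ball nose (radius 7 mm). Above: round collar 28 mm across, 5 mm thick, then a square black handle 20 x 20 mm from z = 5 to 53 mm, sides along x and y. Stands upright in the block at the start.
- block: Fixed wooden block 80 x 80 x 58 mm, origin at the centre of its underside; the pin stands loosely in a 17 mm hole in the middle of its top, its collar on the top.
- slot (a point): Middle of the slot at the top face of the fixed level steel guide plate (20 mm thick, top 113 mm above the bench). The slot goes right through: 24 mm long towards the axle (its y), 15.6 mm wide (its x, the way the wheel passes). The wheel's flat top runs 8 mm below the plate's underside. With the pin home the collar lies on the plate, so the pin's origin is at the slot's height.
- stand: Fixed green stand carrying wheel, guide plate and a small motor; origin on the wheel's axis at bench height. The slot lies 80 mm from the axis along the stand's -y; the motor with its rubber roller stands on the +y side, up to 180 mm from the axis.
- axle (a point): Centre of the wheel at the level of its flat top face (85 mm above the bench when nothing presses it). The wheel rides on a soft spring: beyond a preload of 2 N it sinks straight down by 1 mm for every 0.8 N of push, at most 13 mm (12 N), then it is rigid; over the hole it springs back up round the nose.
- wheel (a joint): Turning angle of the wheel (rad), growing without limit, anticlockwise from above; the hole is under the slot at -pi/2 plus whole turns. A slipping drive turns it at 2.2 rad/s when free. Drag slows it in proportion; about 4 N of drag at the hole's radius (7 to 12 N of push by the oiled nose) stalls it; it starts again when eased. At higher speed the nose may skip the hole; at a third or less it drops in.
- glue: Yellow glue bottle 56 mm across, 120 mm tall, origin at its underside; not to be disturbed.
- offcut: Loose wood offcut 120 x 50 x 40 mm, origin at its underside; not to be disturbed.
- hole (a point): Centre of the single hole in the wheel, at its top face. The wheel is a level grey metal disc 228 mm across with a black rubber tyre, web 10 mm thick; the hole goes right through, 80 mm from the axle, 26 mm long radially and 20 mm wide.
- tin: Flat wax tin 64 mm across, 45 mm tall, origin at its underside; not to be disturbed.
Things that resemble listed ones, but are neither listed nor needed, are in the scene too. What is meant by the pin is not blue, green or purple, and is the larger of those in its own colour.

How it is judged:
By the outcome, as a careful person would: the job done as asked, in the order asked, and still so for the second after the job is handed in, with the robot touching nothing.
It also fails if it takes over 58 s, if anything falls off the work surface, if the arm or the gripper's body presses on something with over 40 N, if the wrist force passes 120 N, or if a joint passes its speed limit or range.

## Working session

There is one attempt and no reset: what is moved stays moved. The work goes in short steps, Python scripts to look and compute and a tool call to move; the robot and the scene stay as the last step left them, time stands still between calls to the robot, and variables do not carry over. Pictures are saved under pics/ and viewed, at most 10 in all, crops included, and the job is handed in when it is done.

Besides the shell and the picture viewer there is one more tool, called after "Request:" as name(argument=value, ...) on one line, values as JSON. arm_command: Moves the arm, as the interface text tells. Its arguments: {"type":"object","properties":{"deltas":{"type":"array"},"newtons":{"type":"number"}},"required":["deltas"]}

```bash
ls; mkdir -p pics
cat > h.py <<'E'
import numpy as np, cv2
from rig import status, imaging, order
def grab(n):
    im,d=imaging.camera(n); return np.asarray(im),np.asarray(d)
def P(n):
    p=imaging.camera_params(n); return np.array(p["intrinsics"]),np.array(p["camera_from_world"]),p
def unproj(n,u,v,d):
    K,T,_=P(n); x=(u-K[0,2])/K[0,0]*d; y=(v-K[1,2])/K[1,1]*d
    return (np.linalg.inv(T)@np.array([x,-y,-d,1]))[:3]
def onplane(n,u,v,z):
    K,T,_=P(n); R=np.linalg.inv(T); c=R[:3,3]; r=R[:3,:3]@np.array([(u-K[0,2])/K[0,0],-(v-K[1,2])/K[1,1],-1])
    return c+r*(z-c[2])/r[2]
def proj(n,X):
    K,T,_=P(n); c=T@np.append(X,1); return K[0,0]*c[0]/-c[2]+K[0,2],K[1,1]*-c[1]/-c[2]+K[1,2]
E
python3 - <<'E'
from h import *
for n in("top","side"):
    im,d=grab(n); cv2.imwrite(f"pics/{n}0.png",im[:,:,::-1]); np.savez(f"{n}0.npz",im=im,d=d); print(P(n)[2])
print(status.get_obs())
E
```

```text
pics
{'intrinsics': array([[402.01657455,   0.        , 255.98097388],
       [  0.        , 402.01657455, 194.14494665],
       [  0.        ,   0.        ,   1.        ]]), 'camera_from_world': array([[-0.02204883, -0.99966417, -0.01361615, -0.08389256],
       [ 0.98655098, -0.02396191,  0.16168793, -0.56069952],
       [-0.1619599 , -0.009868  ,  0.986748  , -0.94317978],
       [ 0.        ,  0.        ,  0.        ,  1.        ]])}
{'intrinsics': array([[396.78183989,   0.        , 256.3787193 ],
       [  0.        , 396.78183989, 192.56879504],
       [  0.        ,   0.        ,   1.        ]]), 'camera_from_world': array([[-0.74309035, -0.66889369, -0.01994898,  0.33072422],
       [ 0.45879197, -0.53093196,  0.71247539, -0.36376392],
       [-0.48716185,  0.52028116,  0.70141347, -0.52045792],
       [ 0.        ,  0.        ,  0.        ,  1.        ]])}
{'time': 0.1, 'q': array([ 1.00050762e+00,  5.28351325e-01,  1.43376278e+00, -9.43719973e-06,
        1.18140887e+00, -1.78513660e-01]), 'joint_velocities': array([-0.00197785, -0.00276227, -0.00313282, -0.00015991,  0.00077442,
       -0.00072492]), 'joint_torque': array([-1.77476732e-04, -4.40982485e+01, -1.77150267e+01,  6.34399289e-02,
        5.34471392e-02, -5.67817528e-05]), 'position': array([0.23826721, 0.57709201, 0.22168656]), 'tool_rot': array([ 1.94635308e-01,  9.80875204e-01, -8.99897607e-04, -3.48912966e-04]), 'ft_force': array([ 0.34720836, -0.31767683,  0.30198782]), 'moment': array([ 0.01024373, -0.04417098, -0.0551297 ]), 'grip_force': 0.0, 'grip_width': 0.08725271868947665}
```

View pics/top0.png

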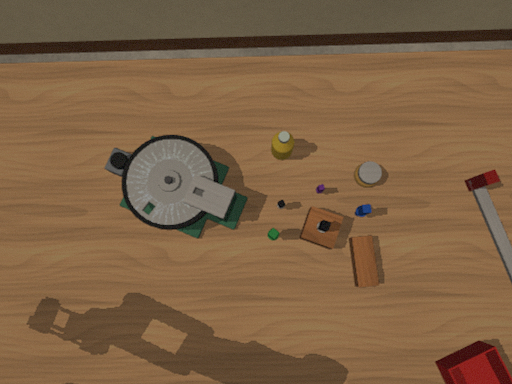

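View pics/side0.png

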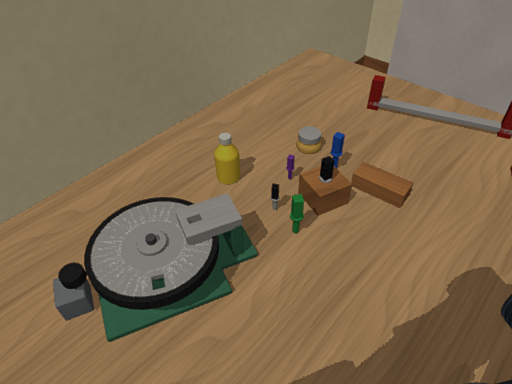

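The side view shows the stand with the plate slot near (195,218). The top view shows the same slot near (198,191) and the hole at (149,208).

Pin candidates in the top view are black in the block (324,226), small black (281,204), green (273,234), blue (364,210) and purple (320,188). The black one in the block fits: it isn't an excluded colour, it's the larger of the two blacks, and it stands in the block. I'll confirm it in a crop and measure.

Run:
```python
from h import *
t=np.load("top0.npz"); s=np.load("side0.npz")
a=cv2.resize(t["im"][165:255,100:350],None,fx=3.2,fy=3.2,interpolation=cv2.INTER_CUBIC)
b=cv2.resize(s["im"][140:250,170:370],None,fx=2.7,fy=2.7,interpolation=cv2.INTER_CUBIC)
c=np.zeros((600,800,3),np.uint8); c[:288]=a[:288,:800]; c[290:290+b.shape[0],:540]=b[:,:540]
cv2.imwrite("pics/crop.png",c[:,:,::-1])
im,d=t["im"].astype(int),t["d"]
def comps(m,name,mn=8):
    n,l,st,ce=cv2.connectedComponentsWithStats(m.astype(np.uint8))
    for i in range(1,n):
        if st[i,4]>=mn:
            dd=np.median(d[l==i]); r=cv2.minAreaRect(np.argwhere(l==i)[:,::-1].astype(np.float32))
            print(name,st[i],ce[i].round(1),unproj("top",*ce[i],dd).round(4),"ang",round(r[2],1),np.round(r[1],1))
roi=np.zeros(d.shape,bool); roi[160:260,100:400]=1
comps((im.max(2)<45)&roi,"black")
# height map
vv,uu=np.mgrid[0:384,0:512]; K,T,_=P("top"); 
pc=np.stack([(uu-K[0,2])/K[0,0]*d,-(vv-K[1,2])/K[1,1]*d,-d,np.ones_like(d)],-1)@np.linalg.inv(T).T
z=pc[...,2]; np.save("pc.npy",pc[...,:3])
for lo,hi,nm in((.105,.135,"plate/handle"),(.05,.066,"blocktop"),(.08,.098,"wheel")):
    comps((z>lo)&(z<hi)&roi&(d>0),nm,20)
print(z[185:198,190:240:4].round(3))
```

```text
black [111 160  96  69 652] [149.2 200. ] [0.5435 0.1541 0.0886] ang 34.7 [108.3  43.4]
black [209 160  10  23  90] [214.3 170.9] [0.6105 0.0007 0.0858] ang 76.0 [23.5  5.1]
black [224 193  13  29 108] [230.2 207.4] [ 0.5262 -0.0338  0.0538] ang 23.2 [ 3.7 29.3]
black [278 200   7   8  35] [280.7 203.4] [ 0.5307 -0.1555  0.0707] ang 63.4 [5.8 5.4]
black [318 221  12  10  90] [324.1 225.4] [ 0.4725 -0.2498  0.1104] ang 18.4 [9.8 9.5]
plate/handle [ 182  174   53   45 1287] [208.6 196.4] [0.5448 0.0109 0.1131] ang 22.6 [44.3 30.8]
plate/handle [164 176   7   8  26] [166.7 179.7] [0.5876 0.1094 0.1064] ang 33.7 [6.1 6.4]
plate/handle [320 220  11  11  81] [324.7 225. ] [ 0.4733 -0.2511  0.111 ] ang 18.4 [8.9 8.9]
blocktop [105 160  17  15  54] [112.6 168.3] [0.631  0.257  0.0518] ang 37.6 [18.   7.6]
blocktop [317 185   6   7  21] [319.2 188.7] [ 0.5655 -0.2501  0.0621] ang 90.0 [6. 5.]
blocktop [ 300  206   43   43 1028] [321.2 227.4] [ 0.4723 -0.2508  0.0583] ang 19.0 [34.1 33.7]
blocktop [355 206  11  11  36] [358.5 212.4] [ 0.5065 -0.3428  0.0545] ang 52.1 [11.4  6.3]
wheel [ 109  1
[... 796 characters left out ...]
114
   0.113 -0.001  0.003]
 [ 0.114  0.095  0.083  0.085  0.112  0.114  0.112  0.115  0.11   0.113
   0.115  0.111 -0.001]
 [ 0.114  0.085  0.082  0.084  0.11   0.112  0.115  0.114  0.111  0.113
   0.116  0.1    0.004]
 [ 0.115  0.086  0.085  0.082  0.114  0.113  0.114  0.113  0.113  0.115
   0.113  0.097  0.002]
 [ 0.112  0.113  0.082  0.084  0.111  0.114  0.112  0.114  0.113  0.114
   0.109  0.086  0.014]
 [ 0.114  0.114  0.087  0.11   0.113  0.112  0.112  0.113  0.112  0.114
   0.113  0.082  0.012]
 [ 0.114  0.115  0.115  0.115  0.111  0.113  0.112  0.112  0.111  0.114
   0.112  0.074  0.013]
 [ 0.111  0.115  0.114  0.113  0.112  0.112  0.114  0.114  0.114  0.111
   0.111  0.062  0.013]]
```

View pics/crop.png

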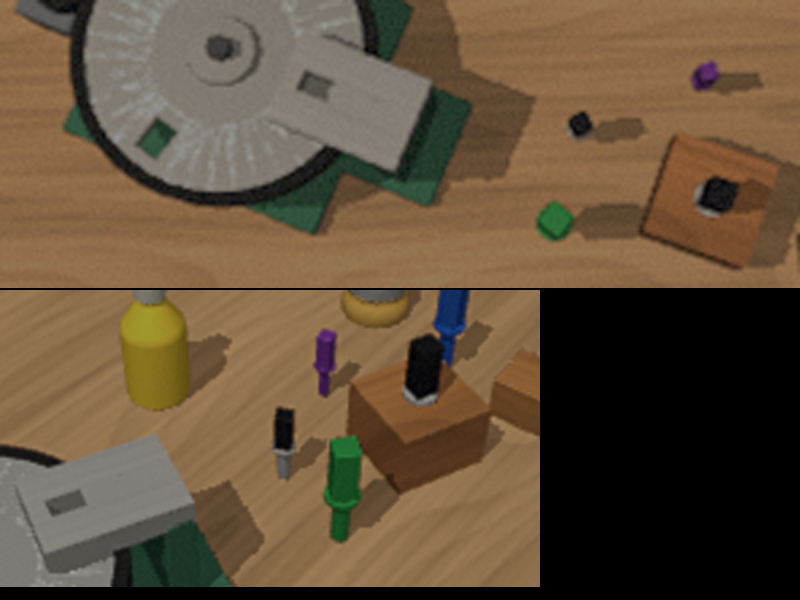

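The crop confirms it: the black pin in the block (top 324,226; collar visible) is clearly bigger than the loose black one (281,204). Next come the yaws and the slot.

Run:
```python
from h import *
t=np.load("top0.npz"); s=np.load("side0.npz"); pc=np.load("pc.npy"); im=t["im"].astype(int); z=pc[...,2]
def rect(m,nm,zz):
    m=cv2.morphologyEx(m.astype(np.uint8),cv2.MORPH_CLOSE,np.ones((3,3)))
    n,l,st,ce=cv2.connectedComponentsWithStats(m); i=1+st[1:,4].argmax()
    p=np.argwhere(l==i)[:,::-1]; q=np.array([onplane("top",u,v,zz)[:2] for u,v in p],np.float32)
    r=cv2.minAreaRect(q*1000); print(nm,np.round(r[0],1),np.round(r[1],1),round(r[2],1),"cen",q.mean(0).round(4)); return r
def roi(u0,u1,v0,v1):
    r=np.zeros(z.shape,bool); r[v0:v1,u0:u1]=1; return r
rect((z>.1)&roi(180,240,170,225),"plate",.113)
rect((abs(z-.0585)<.006)&roi(295,350,200,255)|((z>.07)&roi(295,345,205,250)),"block",.058)
rect((z>.1)&roi(310,340,215,240),"handle",.111)
# slot: dark within plate grey
for n,im,(u0,u1,v0,v1) in(("top",t["im"],(188,210,180,202)),("side",s["im"],(180,210,208,226))):
    g=cv2.cvtColor(im,cv2.COLOR_RGB2GRAY)[v0:v1,u0:u1]; print(n);print(g)
st=status.get_obs(); 
# wheel centre from tyre outline: black ring fit in top at z=.085
im=t["im"].astype(int); m=((im.max(2)<45)&(abs(z-.085)<.012)); p=np.argwhere(m&roi(100,225,125,235))[:,::-1].astype(np.float32)
q=np.array([onplane("top",u,v,.085)[:2] for u,v in p],np.float32); print("wheel",cv2.minEnclosingCircle(q))
A=np.c_[2*q,np.ones(len(q))]; x=np.linalg.lstsq(A,(q**2).sum(1),rcond=None)[0]; print("fit",x[:2],np.sqrt(x[2]+x[0]**2+x[1]**2))
```

```text
plate [545.3  11.9] [102.9  70.7] 66.2 cen [0.5448 0.011 ]
block [ 472.8 -251.9] [81.  80.8] 69.3 cen [ 0.4728 -0.2515]
handle [ 473.1 -250.6] [20.5 20.3] 69.0 cen [ 0.4731 -0.2507]
top
[[121 119 120 119 125 123 126 128 128 128 129 129 124 126 125 126 125 124
  124 126 120 115]
 [118 119 122 125 128 129 125 126 125 128 128 124 129 125 128 125 126 124
  123 125 122 127]
 [121 120 123 126 129 132 129 128 126 127 123 129 129 128 126 128 123 125
  123 124 124 123]
 [122 119 126 128 130 130 131 130 127 128 126 124 127 123 129 125 127 125
  128 126 125 126]
 [121 123 126 125 125 128 129 131 131 131 125 130 125 127 126 125 128 125
  124 124 130 125]
 [119 122 124 127 126 125 127 129 128 128 127 130 130 126 124 126 126 125
  125 129 125 127]
 [122 127 129 123 124 125 127 116 118 125 127 130 128 130 129 127 130 122
  127 128 125 125]
 [120 126 128 125 127 129 114  79  83 105 120 126 129 130 131 128 130 130
  128 128 127 124]
 [123 127 128 127 131 125 100  54  54  67  86 103 116 120 126 126 130 131
  129 128 127 127]
 [124 124 124 125 128 116  77  55  73  83  66  70  80  90 105 114 122 128
  1
[... 3104 characters left out ...]
 127 128 129 127 129 129 128 128]
 [ 90 126 129 128 129 129 131 131 131 125 126 126 127 127 127 126 127 127
  127 127 128 129 128 128 127 128 128 127 128 128]
 [ 91 110 131 132 130 129 127 127 127 127 125 128 127 127 127 126 127 127
  128 130 129 128 129 129 127 127 127 127 126 128]]Traceback (most recent call last):
  File "<stdin>", line 19, in <module>
  File "h.py", line 11, in onplane
    K,T,_=P(n); R=np.linalg.inv(T); c=R[:3,3]; r=R[:3,:3]@np.array([(u-K[0,2])/K[0,0],-(v-K[1,2])/K[1,1],-1])
          ~^^^
  File "h.py", line 6, in P
    p=imaging.camera_params(n); return np.array(p["intrinsics"]),np.array(p["camera_from_world"]),p
ValueError: time passes only in moves, steps and waits
```

```bash
python3 - <<'E'
s=open('h.py').read()
s=s.replace("def P(n):\n    p=imaging.camera_params(n); return","import os,pickle\ndef P(n):\n    f=n+'.pkl'\n    if not os.path.exists(f): pickle.dump(imaging.camera_params(n),open(f,'wb'))\n    p=pickle.load(open(f,'rb')); return")
s+='''
def slot(n,im):
    u0,u1,v0,v1=(188,210,184,204) if n=="top" else (184,206,211,226)
    g=cv2.cvtColor(im,cv2.COLOR_RGB2GRAY)[v0:v1,u0:u1]; g=cv2.resize(g,None,fx=8,fy=8,interpolation=cv2.INTER_LINEAR)
    cs=max(cv2.findContours((g<105).astype(np.uint8),cv2.RETR_EXTERNAL,cv2.CHAIN_APPROX_NONE)[0],key=cv2.contourArea)[:,0]
    q=np.array([onplane(n,(u+.5)/8-.5+u0,(v+.5)/8-.5+v0,.113)[:2] for u,v in cs],np.float32)
    return cv2.minAreaRect(q*1000)
'''
open('h.py','w').write(s)
E
python3 - <<'E'
from h import *
t=np.load("top0.npz"); s=np.load("side0.npz"); pc=np.load("pc.npy"); z=pc[...,2]
print(slot("top",t["im"]),slot("side",s["im"]))
im=t["im"].astype(int); m=((im.max(2)<45)&(abs(z-.085)<.012)); m[:,:100]=0;m[:,225:]=0;m[:125]=0;m[235:]=0
q=np.array([onplane("top",u,v,.085)[:2] for v,u in np.argwhere(m)],np.float32); print("wheel",cv2.minEnclosingCircle(q))
# handle from side: black pixels
im=s["im"].astype(int); m=(im.max(2)<45); m[:150]=0;m[188:]=0;m[:,:310]=0;m[:,340:]=0
p=np.argwhere(m)[:,::-1]; print("side black",p.min(0),p.max(0),p.mean(0)); print([proj("side",[.473,-.251,h]) for h in(.063,.087,.111)],[proj("top",[.473,-.251,h]) for h in(.087,.111)])
E
```

```text
((557.4600830078125, 35.40467071533203), (24.562808990478516, 17.12146759033203), 66.19683074951172) ((558.4664916992188, 34.542423248291016), (24.591665267944336, 15.872298240661621), 66.68465423583984)
wheel ((0.5742851495742798, 0.11416402459144592), 0.15700210630893707)
side black [320 157] [333 179] [326.71255061 167.90283401]
[(np.float64(325.50883401869805), np.float64(177.69123510477894)), (np.float64(326.6956924083655), np.float64(169.11648166254548)), (np.float64(327.93227455846767), np.float64(160.18248655368973))] [(np.float64(323.05522183288485), np.float64(226.07432872763974)), (np.float64(324.66031735325424), np.float64(225.18878536351275))]
```

Request:
arm_command(deltas=[1,-0.0376,-0.0229,0,0,1,-0.0376,-0.0229,0,0,1,-0.0376,-0.0229,0,0,1,-0.0376,-0.0229,0,0,1,-0.0376,-0.0229,0,0,1,-0.0376,-0.0229,0,0,1,-0.0376,-0.0229,0,0,1,-0.0376,-0.0229,0,0,1,-0.0376,-0.0229,0,0,1,-0.0376,-0.0229,0,0,1,-0.0376,-0.0229,0,0,1,-0.0376,-0.0229,0,0], newtons=30)

```text
time: 1.6
position: [0.5511, 0.1501, 0.2222]
tool_rot: [0.195, 0.981, -0.0, -0.0]
ft_force: [1.2, -0.6, -0.1]
grip_width: 0.087
grip_force: 0.0
```

```bash
cat >> h.py <<'E'
from scipy.spatial.transform import Rotation
def go(target):
    o=status.get_obs(); R=Rotation.from_quat(o["tool_rot"]).as_matrix(); p=o["position"]
    print("t",round(o["time"],2),"p",p.round(4),"yaw y",round(np.degrees(np.arctan2(R[1,1],R[0,1])),1),"F",o["ft_force"].round(1),"w",round(o["grip_width"],4),"delta",(R.T@(np.array(target)-p)).round(4))
E
python3 -c "
from h import *; go([.473,-.2507,.17])"
```

```text
t 1.6 p [0.5511 0.1501 0.2222] yaw y 67.5 F [ 1.2 -0.6 -0.1] w 0.087 delta [-0.0809 -0.4002  0.0522]
```

Request:
arm_command(deltas=[1,-0.0081,-0.04,0.0052,-0.0026,1,-0.0081,-0.04,0.0052,-0.0026,1,-0.0081,-0.04,0.0052,-0.0026,1,-0.0081,-0.04,0.0052,-0.0026,1,-0.0081,-0.04,0.0052,-0.0026,1,-0.0081,-0.04,0.0052,-0.0026,1,-0.0081,-0.04,0.0052,-0.0026,1,-0.0081,-0.04,0.0052,-0.0026,1,-0.0081,-0.04,0.0052,-0.0026,1,-0.0081,-0.04,0.0052,-0.0026,1,0,0,0,0])

```text
time: 2.98
position: [0.4771, -0.2529, 0.1699]
tool_rot: [0.184, 0.983, -0.0, -0.0]
ft_force: [-0.1, 0.2, 0.2]
grip_width: 0.0873
grip_force: 0.0
```

```bash
python3 -c "
from h import *; go([.473,-.2507,.076])
a,_=grab('side'); b,_=grab('top')
c=np.vstack([cv2.resize(a[90:230,230:430],None,fx=2,fy=2),cv2.resize(b[160:300,230:430],None,fx=2,fy=2)])
cv2.imwrite('pics/pre.png',c[:,:,::-1])"
```

```text
t 2.98 p [ 0.4771 -0.2529  0.1699] yaw y 68.8 F [-0.1  0.2  0.2] w 0.0873 delta [0.0046 0.0006 0.0939]
```

View pics/pre.png

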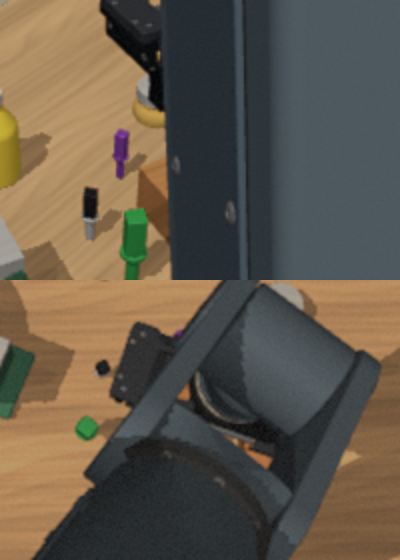

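The arm hides the pin in both views, so I can't check it from close by. The two views already agreed to about 1 mm, so I'll correct and descend.

Request:
arm_command(deltas=[1,0.0046,0.0006,0,0,1,0,0,0.02,0,1,0,0,0.025,0,1,0,0,0.025,0,1,0,0,0.0239,0,1,0,0,0,0,-1,0,0,0,0,-1,0,0,0,0,-1,0,0,0,0,-1,0,0,0,0,-1,0,0,0,0], newtons=40)

```text
time: 4.45
position: [0.4735, -0.248, 0.0768]
tool_rot: [0.182, 0.983, -0.0, 0.0]
ft_force: [-0.4, 0.4, 0.1]
grip_width: 0.0452
grip_force: 0.0
```

Request:
arm_command(deltas=[-1,0,0,0,0,-1,0,0,-0.01,0,-1,0,0,-0.02,0,-1,0,0,-0.02,0,-1,0,0,-0.03,0,-1,0,0,-0.04,0,-1,0,0,-0.04,0])

```text
time: 5.32
position: [0.473, -0.2476, 0.2381]
tool_rot: [0.182, 0.983, 0.0, -0.0]
ft_force: [0.4, -0.1, -1.2]
grip_width: 0.0199
grip_force: 39.4
```

```bash
python3 -c "
from h import *; go([.558,.035,.23])"
```

```text
t 5.33 p [ 0.473  -0.2476  0.2381] yaw y 69.0 F [ 0.4 -0.1 -1.2] w 0.0199 delta [0.0217 0.2943 0.0082]
```

Request:
arm_command(deltas=[-1,0.0022,0.0294,0.0018,0,-1,0.0022,0.0294,0.0018,0,-1,0.0022,0.0294,0.0018,0,-1,0.0022,0.0294,0.0018,0,-1,0.0022,0.0294,0.0018,0,-1,0.0022,0.0294,0.0018,0,-1,0.0022,0.0294,0.0018,0,-1,0.0022,0.0294,0.0018,0,-1,0.0022,0.0294,0.0018,0,-1,0.0022,0.0294,0.0018,0,-1,0,0,0,0,-1,0,0,0,0])

```text
time: 6.82
position: [0.5576, 0.0342, 0.2188]
tool_rot: [0.182, 0.983, -0.0, -0.0]
ft_force: [0.1, 0.1, -1.3]
grip_width: 0.0198
grip_force: 39.4
```

```bash
python3 -c "
from h import *; go([.558,.035,.23])
a,_=grab('side'); b,_=grab('top')
np.savez('s1.npz',im=a);np.savez('t1.npz',im=b)
c=np.hstack([cv2.resize(a[130:290,100:300],None,fx=2,fy=2),cv2.resize(b[120:280,100:300],None,fx=2,fy=2)])
cv2.imwrite('pics/over.png',c[:,:,::-1])"
```

```text
t 6.83 p [0.5576 0.0342 0.2188] yaw y 69.1 F [ 0.1  0.1 -1.3] w 0.0198 delta [-0.      0.0009 -0.0112]
```

View pics/over.png

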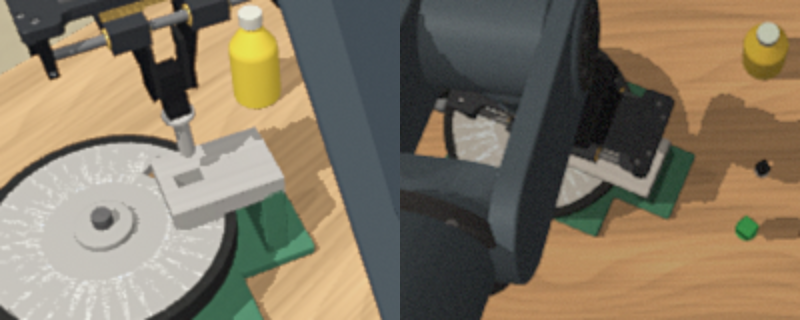

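The side view (left half) shows the collar near (189,189) and the nose tip near (194,206), above the plate with the slot at about (194,219). The pin looks slightly tilted, so I'll measure its axis from the side cloud.

```bash
cat >> h.py <<'E'
def cloud(n,d):
    vv,uu=np.mgrid[0:d.shape[0],0:d.shape[1]]; K,T,_=P(n)
    return (np.stack([(uu-K[0,2])/K[0,0]*d,-(vv-K[1,2])/K[1,1]*d,-d,np.ones_like(d)],-1)@np.linalg.inv(T).T)[...,:3]
E
python3 - <<'E'
from h import *
D=[];
for i in range(3):
    a,d=grab('side'); D.append(d)
d=np.median(D,0); np.savez('s2.npz',im=a,d=d); c=cloud('side',d); g=cv2.cvtColor(a,cv2.COLOR_RGB2GRAY)
print([np.round(proj('side',[.5576,.0342,h]),1) for h in(.15,.17,.20,.22)])
print(slot('side',a))
for v in range(170,212):
    print(v,g[v,178:204], (c[v,186:199,2]*1000).astype(int) )
E
```

```text
[array([191.4, 204. ]), array([189.8, 195.6]), array([187.2, 182.3]), array([185.4, 173. ])]Traceback (most recent call last):
  File "<stdin>", line 7, in <module>
  File "h.py", line 22, in slot
    cs=max(cv2.findContours((g<105).astype(np.uint8),cv2.RETR_EXTERNAL,cv2.CHAIN_APPROX_NONE)[0],key=cv2.contourArea)[:,0]
       ~~~^^^^^^^^^^^^^^^^^^^^^^^^^^^^^^^^^^^^^^^^^^^^^^^^^^^^^^^^^^^^^^^^^^^^^^^^^^^^^^^^^^^^^^^^^^^^^^^^^^^^^^^^^^^
ValueError: max() iterable argument is empty
```

```bash
sed -i 's/(g<105)/(g<np.percentile(g,85)*.82)/' h.py
python3 - <<'E'
from h import *
z=np.load('s2.npz'); a=z['im']; d=z['d']; c=cloud('side',d); g=cv2.cvtColor(a,cv2.COLOR_RGB2GRAY)
print(slot('side',a)); np.set_printoptions(linewidth=200)
for v in range(182,210): print(v,g[v,180:204], (c[v,186:199,2]*1000).astype(int))
E
```

```text
((558.46337890625, 34.56155776977539), (24.027851104736328, 15.131067276000977), 66.67559814453125)
182 [185  71  10  22  23  27  23  23  29  26  27  29  27  23  44 108 161 186 190 191 191 193 193 191] [206 205 204 204 203 202 202 201 200 199 190   0   0]
183 [178 110  28  14  24  31  27  27  27  25  28  29  27  21  25  79 151 161 191 193 193 191 189 186] [204 204 203 202 201 201 200 199 198 197 189   0   1]
184 [175 133  44  10  23  26  25  27  27  28  27  27  26  20  22  76 159 169 194 193 190 187 185 182] [202 202 201 200 199 197 197 197 196 196 190 189   0]
185 [155 151  99  25  25  26  28  29  29  26  25  27  23  15  19  86 166 148 194 192 186 184 181 184] [199 199 198 198 196 197 196 195 194 193 190 190   1]
186 [164 160 148  51  22  24  27  24  28  25  21  18  20  44  68 114 151 134 190 188 186 185 185 188] [198 197 197 195 196 194 194 192 192 191 190 187   1]
187 [167 159 154  98  32  25  23  20  20  23  40  49  98 148 184 200 154 143 188 188 186 187 188 191] [196 195 194 195 193 192 192 190 189 189 189 185   0]
188 [161 139 155 147  51  14  15  20  51  98 141 158 211 213 205
[... 2667 characters left out ...]
2 203 202 195 156 147] [ 85  86  87 114 146 148 148 147 147 147 146 143 113]
206 [193 194 194 198 205 200 200 201 200 196 174 154 148 146 143 135 131 165 202 203 204 203 195 153] [114 114 112 114 141 145 146 145 145 145 143 141 113]
207 [193 194 194 197 200 199 199 200 200 200 194 168 148 143 131 125 163 199 203 203 197 160 154 147] [112 114 113 112 113 141 141 143 142 141 140 113 114]
208 [197 198 198 196 198 198 199 197 199 200 201 196 176 173 154 173 199 203 201 203 193 149 143 147] [113 113 113 113 113 113 113 113 112 113 114 114 112]
209 [197 198 199 198 198 198 198 199 200 201 201 202 200 201 199 200 201 200 199 195 156 145 149 150] [113 114 113 112 113 113 112 113 114 113 113 113 113]
```

```bash
cat >> h.py <<'E'
from scipy.optimize import least_squares
def axis(D,zlo,zhi,c0):
    c=cloud('side',D); m=(c[...,2]>zlo)&(c[...,2]<zhi)&(np.hypot(c[...,0]-c0[0],c[...,1]-c0[1])<.02); p=c[m]; zm=(zlo+zhi)/2
    def f(x):
        k=(p[:,2]-zm); return (np.hypot(p[:,0]-x[0]-x[2]*k,p[:,1]-x[1]-x[3]*k)-.007)*1000
    r=least_squares(f,[c0[0],c0[1],0,0],loss='soft_l1'); 
    print("n",len(p),"xy at zm",zm,r.x[:2].round(4),"tilt",r.x[2:].round(3),"rms",r.fun.std().round(2)); return r.x
def rel(x,z,zm,s=(.5582,.0348),ang=66.4):
    e=np.radians(ang); q=np.array([x[0]+x[2]*(z-zm),x[1]+x[3]*(z-zm)])-s
    print("z",z,"radial(mm)",(1000*q@[np.cos(e),np.sin(e)]).round(2),"tangential(+x)",(1000*q@[np.sin(e),-np.cos(e)]).round(2))
E
python3 - <<'E'
from h import *
d=np.load('s2.npz')['d']
x=axis(d,.146,.176,(.5576,.0342)); rel(x,.145,.161); rel(x,.187,.161)
x=axis(d,.146,.164,(.5576,.0342)); x=axis(d,.158,.177,(.5576,.0342))
c=cloud('side',d); m=(abs(c[...,0]-.555)<.035)&(abs(c[...,1]-.02)<.04)&(abs(c[...,2]-.113)<.006); print('plate z',np.median(c[m][:,2]))
E
```

```text
n 110 xy at zm 0.16099999999999998 [0.5606 0.0291] tilt [0.014 0.032] rms 0.42
z 0.145 radial(mm) -4.84 tangential(+x) 4.5
z 0.187 radial(mm) -3.36 tangential(+x) 4.5
n 66 xy at zm 0.155 [0.5605 0.0289] tilt [0.027 0.035] rms 0.34
n 70 xy at zm 0.16749999999999998 [0.5607 0.0293] tilt [0.006 0.029] rms 0.46
plate z 0.11363999634158295
```

Request:
arm_command(deltas=[-1,0.0022,0.0025,0.005,0,-1,0.0021,0.0025,0.005,0,-1,0,0,0.002,0,-1,0,0,0,0,-1,0,0,0,0,-1,0,0,0,0], newtons=60)

```text
time: 7.82
position: [0.556, 0.0407, 0.2068]
tool_rot: [0.182, 0.983, 0.0, 0.0]
ft_force: [-0.2, 0.1, -1.2]
grip_width: 0.0195
grip_force: 59.3
```

Run:
```python
from h import *
go([.5582,.0348,.2])
D=[]
for i in range(6): a,d=grab('side'); D.append(d)
d=np.median(D,0); np.savez('s3.npz',im=a,d=d)
x=axis(d,.133,.163,(.558,.034)); rel(x,.127,.148); rel(x,.17,.148)
c=cloud('side',d); g=cv2.cvtColor(a,cv2.COLOR_RGB2GRAY); np.set_printoptions(linewidth=200)
for z in(.16,.15,.14,.13): print(z,np.round(proj('side',[x[0]+x[2]*(z-.148),x[1]+x[3]*(z-.148),z]),2))
for v in range(196,218,2): print(v,g[v,180:204])
m=(np.hypot(c[...,0]-x[0],c[...,1]-x[1])<.006)&(c[...,2]>.116); print('min z',np.sort(c[m][:,2])[:6].round(4))
```

```text
t 7.83 p [0.556  0.0407 0.2068] yaw y 69.0 F [-0.2  0.1 -1.2] w 0.0195 delta [-0.0042 -0.0047  0.0068]
n 102 xy at zm 0.14800000000000002 [0.5587 0.0361] tilt [0.007 0.049] rms 0.3
z 0.127 radial(mm) 0.39 tangential(+x) 0.2
z 0.17 radial(mm) 2.45 tangential(+x) -0.38
0.16 [189.05 200.31]
0.15 [190.12 204.31]
0.14 [191.17 208.24]
0.13 [192.2  212.07]
196 [161 158  99  30  17  20  23  47  74 116 162 216 215 195 147 151 193 198 197 198 196 195 193 196]
198 [121 139 152 130 113 160 216 216 216 216 205 189 153 130 164 198 198 196 195 193 195 196 197 195]
200 [ 51  70 119 176 175 172 169 166 160 146 131 118 118 137 202 198 195 193 195 197 197 197 199 196]
202 [ 51  46  43  44  55  82 114 116 115 121 124 124 121 126 170 197 199 194 178 175 157 150 150 145]
204 [201 201 199 166 107 108 127 124 154 152 147 140 124 119 122 152 147 146 146 147 149 151 150 152]
206 [199 196 198 199 201 198 154 110 126 153 148 146 138 125 119 134 151 153 152 152 152 152 152 152]
208 [200 201 201 201 201 204 202 154 125 153 151 148 144 130 120 121 152 154 152 152 151 151 150 151]
210 [202 202 202 202 202 205 203 177 154 155 152 149 147 138 123 118 133 151 153 153 154 155 156 153]
212 [205 205 205 204 204 205 205 203 174 156 154 149 148 144 131 126 162 202 160 150 151 150 149 149]
214 [204 204 203 203 205 205 206 208 204 182 160 152 147 145 136 125 140 140 126 126 149 150 147 159]
216 [208 208 207 208 207 206 205 205 206 205 191 174 146 143 144 143 124 124 124 119 114 164 202 202]
min z [0.1275 0.1283 0.1295 0.1318 0.1389 0.2249]
```

Nose centred over the slot to about 0.3 mm, and the image edges agree. Next I track the wheel's hole.

```bash
cat >> h.py <<'E'
AX=np.array([.5582+.08*np.cos(np.radians(66.4)),.0348+.08*np.sin(np.radians(66.4))])
TH=np.radians(np.arange(0,360,2)); PX=np.array([[proj('side',[AX[0]+r*np.cos(t),AX[1]+r*np.sin(t),.085]) for r in(.074,.08,.086)] for t in TH]).round().astype(int)
SL=np.radians(66.4+180)
def hole():
    a,d=grab('side'); t=status.get_obs()["time"]; px=a[PX[...,1],PX[...,0]].astype(int).mean(1)
    g=px[:,1]-px[:,0]>12; s=g.sum()
    if s<2: return t,None,s
    ph=np.angle(np.exp(1j*TH[g]).mean()); return t,(np.degrees(ph-SL))%360,s   # deg past slot (ccw)
E
python3 - <<'E'
from h import *
print(AX)
for i in range(8):
    t,a,s=hole(); print(round(t,2),a,s)
E
```

```text
[0.59022792 0.10810902]
8.18 204.6 4
8.22 209.60000000000002 5
8.28 216.60000000000002 4
8.32 222.6 4
8.38 229.60000000000002 5
8.43 235.60000000000002 5
8.47 240.6 6
8.53 247.60000000000002 5
```

Request:
arm_command(deltas=[-1,0,0,0.006,0,-1,0,0,0.006,0,-1,0,0,0.006,0,-1,0,0,0.006,0,-1,0,0,0.002,0,-1,0,0,0,0])

```text
time: 9.28
position: [0.5558, 0.0407, 0.1804]
tool_rot: [0.182, 0.983, -0.0, -0.0]
ft_force: [0.3, -0.2, -1.4]
grip_width: 0.0196
grip_force: 59.3
```

Run:
```python
from h import *
go([.5582,.0348,.165])
a,d=grab('side'); D=np.median([grab('side')[1] for i in range(2)],0); c=cloud('side',D)
x=axis(D,.120,.137,(.558,.035)); rel(x,.113,.1285)
cv2.imwrite('pics/in.png',cv2.resize(a[150:260,130:260],None,fx=4,fy=4)[:,:,::-1])
t,h,s=hole(); print(t,h,s)
m=np.hypot(c[...,0]-x[0],c[...,1]-x[1])<.016; q=c[m]; print('collar underside~',np.histogram(q[:,2],np.arange(.12,.2,.004)))
```

```text
t 9.28 p [0.5558 0.0407 0.1804] yaw y 69.0 F [ 0.3 -0.2 -1.4] w 0.0196 delta [-0.0044 -0.0047  0.0154]
n 56 xy at zm 0.1285 [0.5588 0.0364] tilt [0.02  0.057] rms 0.43
z 0.113 radial(mm) 0.81 tangential(+x) -0.04
9.475 None 0
collar underside~ (array([11, 15, 14, 11, 12,  0,  2, 56, 26, 20, 22, 25, 21, 22, 20, 23, 22,
       25, 29, 86]), array([0.12 , 0.124, 0.128, 0.132, 0.136, 0.14 , 0.144, 0.148, 0.152,
       0.156, 0.16 , 0.164, 0.168, 0.172, 0.176, 0.18 , 0.184, 0.188,
       0.192, 0.196, 0.2  ]))
```

View pics/in.png

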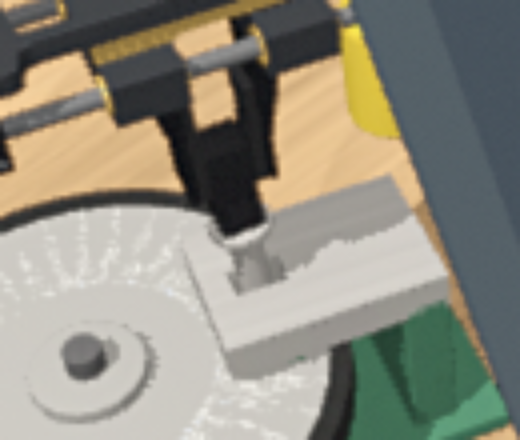

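The nose is inside the slot at crop (255,275), with no side load. The hole has just passed under the plate, so it's a good moment to touch down.

Request:
arm_command(deltas=[-1,0,0,0.006,0,-1,0,0,0.006,0,-1,0,0,0.003,0,-1,0,0,0.002,0,-1,0,0,0,0])

```text
time: 10.1
position: [0.5563, 0.0406, 0.164]
tool_rot: [0.182, 0.983, 0.0, 0.001]
ft_force: [0.1, 0.4, 2.4]
grip_width: 0.0195
grip_force: 59.3
```

Run:
```python
from h import *
go([.5582,.0348,.165])
for i in range(4):
    t,h,s=hole(); print(round(t,2),h,s,status.get_obs()["ft_force"].round(1))
```

```text
t 10.1 p [0.5563 0.0406 0.164 ] yaw y 69.0 F [0.1 0.4 2.4] w 0.0195 delta [-0.0039 -0.0048 -0.001 ]
10.15 None 0 [0.7 0.3 3.2]
10.2 None 0 [ 0.5 -0.6  5.7]
10.25 None 0 [ 0.2 -0.4  1.3]
10.3 None 0 [ 1.4 -0.2  2.9]
```

Run:
```python
from h import *
F=[];k=0
for i in range(24):
    t,h,s=hole(); F.append(status.get_obs()["ft_force"]); 
    if h is not None: print(round(t,2),round(h,1),s); k+=1
    if k>5: break
print(t,np.mean(F,0).round(2)); cv2.imwrite('pics/w.png',grab('side')[0][150:330,60:260,::-1])
```

```text
11.5 157.6 3
11.5 [ 0.7  -0.23  3.28]
```

Request:
arm_command(deltas=[-1,0,0,0.001,0])

```text
time: 11.68
position: [0.5559, 0.0407, 0.1628]
tool_rot: [0.182, 0.983, -0.0, 0.0]
ft_force: [0.0, -0.7, 5.8]
grip_width: 0.0199
grip_force: 59.4
```

Run:
```python
from h import *
F=[]; A=[]
for i in range(12):
    t,h,s=hole(); F.append(status.get_obs()["ft_force"]); A.append((round(t,2),None if h is None else round(h,1),int(s)))
print(A,np.mean(F,0).round(2)); go([.5582,.0348,.16])
```

```text
[(11.72, np.float64(167.6), 5), (11.78, np.float64(169.6), 5), (11.82, np.float64(172.6), 4), (11.88, np.float64(174.6), 4), (11.93, np.float64(177.6), 5), (11.97, np.float64(180.6), 4), (12.03, np.float64(181.6), 5), (12.07, np.float64(184.6), 4), (12.12, np.float64(187.6), 5), (12.18, np.float64(189.6), 5), (12.22, np.float64(192.6), 4), (12.28, np.float64(194.6), 4)] [ 0.81 -0.6   3.61]
t 12.28 p [0.5559 0.0407 0.1627] yaw y 69.0 F [ 1.2 -1.4  3.4] w 0.0194 delta [-0.0043 -0.0047  0.0027]
```

Request:
arm_command(deltas=[-1,0,0,0.0012,0])

```text
time: 12.4
position: [0.5559, 0.0407, 0.1616]
tool_rot: [0.182, 0.983, 0.0, 0.0]
ft_force: [0.7, 0.1, 5.9]
grip_width: 0.0195
grip_force: 59.4
```

Run:
```python
from h import *
F=[]; A=[]
for i in range(10):
    t,h,s=hole(); F.append(status.get_obs()["ft_force"]); A.append((round(t,2),None if h is None else round(float(h),1)))
print(A,np.mean(F,0).round(2)); go([.5582,.0348,.16])
```

```text
[(12.45, 202.6), (12.5, 204.6), (12.55, 206.6), (12.6, 207.6), (12.65, 209.6), (12.7, 211.6), (12.75, 213.6), (12.8, 214.6), (12.85, 216.6), (12.9, 218.6)] [ 0.96 -0.32  4.61]
t 12.9 p [0.5559 0.0407 0.1615] yaw y 69.0 F [ 1.6 -0.5  6. ] w 0.0193 delta [-0.0043 -0.0047  0.0015]
```

28% of free speed, which is slow enough. I'll hold and wait for the hole.

Request:
arm_command(deltas=[-1,0,0,0,0,-1,0,0,0,0,-1,0,0,0,0,-1,0,0,0,0,-1,0,0,0,0,-1,0,0,0,0,-1,0,0,0,0,-1,0,0,0,0,-1,0,0,0,0,-1,0,0,0,0,-1,0,0,0,0,-1,0,0,0,0])

```text
time: 14.4
position: [0.5558, 0.0407, 0.1615]
tool_rot: [0.182, 0.983, -0.0, 0.0]
ft_force: [0.5, -0.7, 4.9]
grip_width: 0.0198
grip_force: 59.3
```

Request:
arm_command(deltas=[-1,0,0,0,0,-1,0,0,0,0,-1,0,0,0,0,-1,0,0,0,0,-1,0,0,0,0,-1,0,0,0,0,-1,0,0,0,0,-1,0,0,0,0])

```text
time: 15.4
position: [0.5558, 0.0407, 0.1615]
tool_rot: [0.182, 0.983, 0.0, -0.0]
ft_force: [0.6, -0.4, 4.5]
grip_width: 0.0193
grip_force: 59.3
```

Run:
```python
from h import *
for i in range(40):
    t,h,s=hole(); f=status.get_obs()["ft_force"]; print(round(t,2),None if h is None else round(float(h),1),f.round(1))
    if f[2]<0.3 and i and fl<0.3: break
    fl=f[2]
go([.5582,.0348,.16])
```

```text
15.45 309.6 [ 1.  -0.3  3.6]
15.5 310.6 [1.1 0.5 3.8]
15.55 312.6 [0.4 0.2 4.8]
15.6 313.6 [-0.2 -0.1  4. ]
15.65 315.6 [ 1.3 -0.8  4.9]
15.7 318.6 [ 0.3 -0.6  7.5]
15.75 319.6 [ 1.1 -0.4  4.4]
15.8 321.6 [0.9 0.1 4.3]
15.85 323.6 [ 1.3 -0.5  4.1]
15.9 324.6 [ 0.8 -1.   4.8]
15.95 326.6 [ 0.4 -0.1  2.5]
16.0 329.6 [ 2.5 -0.2  4.1]
16.05 330.6 [ 1.4 -0.1  5.1]
16.1 332.6 [ 1.4 -0.3  4. ]
16.15 334.6 [ 0.3 -0.4  3.7]
16.2 336.6 [ 0.3 -0.7  4.1]
16.25 337.6 [ 0.9 -1.   4.6]
16.3 337.6 [ 0.8 -0.6  4.1]
16.35 None [ 1.8 -0.   5.1]
16.4 None [1.5 0.8 4.9]
16.45 None [ 0.5 -0.4 -1.4]
16.5 None [ 1.5 -2.2 -0.9]
t 16.5 p [0.5549 0.0408 0.1607] yaw y 69.1 F [ 1.5 -2.2 -0.9] w 0.0194 delta [-0.0052 -0.0045  0.0007]
```

The force fell to just the pin's weight, so the nose dropped in. Now pushing it down.

Request:
arm_command(deltas=[-1,0,0,0.002,0,-1,0,0,0.003,0,-1,0,0,0.003,0,-1,0,0,0,0])

```text
time: 17.0
position: [0.5557, 0.0407, 0.1529]
tool_rot: [0.182, 0.983, -0.0, -0.0]
ft_force: [1.3, 0.4, -1.4]
grip_width: 0.0194
grip_force: 59.2
```

Run:
```python
from h import *
go([.5582,.0348,.146])
F=[]
for i in range(5):
    a,d=grab('side'); F.append(status.get_obs()["ft_force"])
print(np.mean(F,0).round(2)); c=cloud('side',d); x=axis(d,.115,.13,(.558,.035))
m=np.hypot(c[...,0]-.5585,c[...,1]-.0364)<.02; print(np.histogram(c[m][:,2],np.arange(.11,.17,.003)))
m=(np.hypot(c[...,0]-AX[0],c[...,1]-AX[1])<.1)&(c[...,2]>.06)&(c[...,2]<.1); print('wheel z',np.median(c[m][:,2]))
```

```text
t 17.0 p [0.5557 0.0407 0.1529] yaw y 69.0 F [ 1.3  0.4 -1.4] w 0.0194 delta [-0.0045 -0.0046  0.0069]
[ 1.96 -0.26 -2.63]
n 101 xy at zm 0.1225 [0.5548 0.0411] tilt [ 0.086 -0.245] rms 4.03
(array([ 31, 107,   2,  17,  47,  13,  20,  12,  13,  19,  15,  12,  12,
        17,  15,  22,  23,  21,  29,  16]), array([0.11 , 0.113, 0.116, 0.119, 0.122, 0.125, 0.128, 0.131, 0.134,
       0.137, 0.14 , 0.143, 0.146, 0.149, 0.152, 0.155, 0.158, 0.161,
       0.164, 0.167, 0.17 ]))
wheel z 0.08576175720358747
```

Request:
arm_command(deltas=[-1,0,0,0.003,0,-1,0,0,0.002,0,-1,0,0,0.001,0,-1,0,0,0.001,0,-1,0,0,0,0])

```text
time: 17.88
position: [0.5563, 0.0405, 0.1482]
tool_rot: [0.182, 0.983, -0.0, 0.001]
ft_force: [-1.0, -1.2, 9.0]
grip_width: 0.0192
grip_force: 59.4
```

Request:
arm_command(deltas=[-1,0,0,0.001,0,-1,0,0,0,0])

```text
time: 18.12
position: [0.5564, 0.0405, 0.1481]
tool_rot: [0.182, 0.983, -0.0, 0.001]
ft_force: [-2.5, -1.9, 14.8]
grip_width: 0.0196
grip_force: 59.4
```

Run:
```python
from h import *
go([.5582,.0348,.146])
L=[grab('side') for i in range(3)]; a=L[0][0]; d=np.median([l[1] for l in L],0); c=cloud('side',d)
m=(np.hypot(c[...,0]-.5585,c[...,1]-.0364)<.02)&(c[...,2]>.1145)&(c[...,2]<.14); print(np.histogram(c[m][:,2],np.arange(.113,.14,.0015)))
m=(np.hypot(c[...,0]-AX[0],c[...,1]-AX[1])<.1)&(c[...,2]>.06)&(c[...,2]<.1); print('wheel z',np.median(c[m][:,2]))
cv2.imwrite('pics/home.png',cv2.resize(a[150:260,130:260],None,fx=5,fy=5,interpolation=cv2.INTER_CUBIC)[:,:,::-1])
```

```text
t 18.12 p [0.5564 0.0405 0.1481] yaw y 69.1 F [-2.5 -1.9 14.8] w 0.0196 delta [-0.0037 -0.0047  0.0021]
(array([ 0, 22,  9, 28, 19,  7,  4,  9,  8,  9,  6,  5,  9,  9,  7,  8,  9,
        3]), array([0.113 , 0.1145, 0.116 , 0.1175, 0.119 , 0.1205, 0.122 , 0.1235,
       0.125 , 0.1265, 0.128 , 0.1295, 0.131 , 0.1325, 0.134 , 0.1355,
       0.137 , 0.1385, 0.14  ]))
wheel z 0.08575130490482563
```

View pics/home.png

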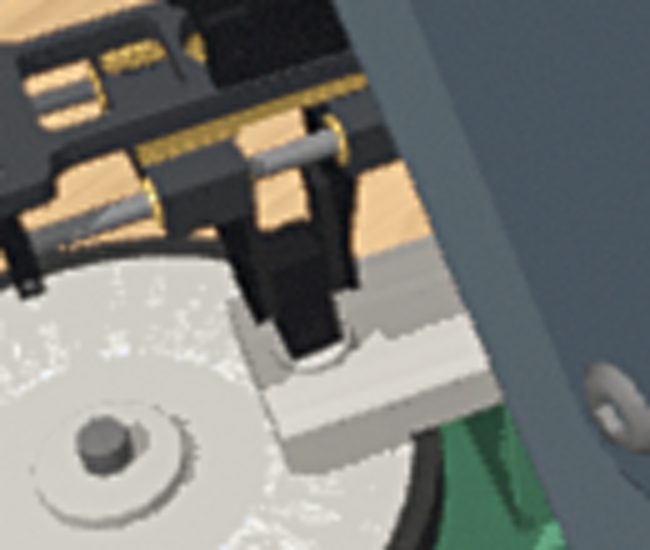

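The collar (crop 315,350) lies on the plate: its top is at about 118.5 mm (113 + 5 expected). The wheel is back at full height. Letting go.

Request:
arm_command(deltas=[-1,0,0,-0.0012,0,0,0,0,0,0,1,0,0,0,0,1,0,0,0,0,1,0,0,0,0,1,0,0,0,0,1,0,0,0,0,1,0,0,0,0])

```text
time: 19.27
position: [0.5558, 0.0407, 0.1466]
tool_rot: [0.182, 0.983, -0.0, -0.0]
ft_force: [0.0, 0.2, -0.5]
grip_width: 0.0807
grip_force: 0.0
```

Request:
arm_command(deltas=[1,0,0,-0.01,0,1,0,0,-0.03,0,1,0,0,-0.04,0,1,0,0,-0.04,0,1,0,0,-0.03,0,1,0,0,0,0,1,0,0,0,0])

```text
time: 20.15
position: [0.5551, 0.0408, 0.296]
tool_rot: [0.182, 0.983, -0.0, -0.001]
ft_force: [1.2, 0.4, 0.9]
grip_width: 0.087
grip_force: 0.0
```

Run:
```python
from h import *
go([.5582,.0348,.146])
L=[grab('side') for i in range(3)]; a=L[0][0]; d=np.median([l[1] for l in L],0); c=cloud('side',d)
m=(np.hypot(c[...,0]-.5585,c[...,1]-.0364)<.025)&(c[...,2]>.1145)&(c[...,2]<.2); z=c[m][:,2]; print(np.histogram(z,np.arange(.113,.18,.003)))
m=(np.hypot(c[...,0]-AX[0],c[...,1]-AX[1])<.1)&(c[...,2]>.06)&(c[...,2]<.1); print('wheel z',np.median(c[m][:,2]))
print(hole()[1])
cv2.imwrite('pics/end.png',cv2.resize(a[100:340,40:360],None,fx=2.2,fy=2.2,interpolation=cv2.INTER_CUBIC)[:,:,::-1])
```

```text
t 20.15 p [0.5551 0.0408 0.296 ] yaw y 69.0 F [1.2 0.4 0.9] w 0.087 delta [-0.0053 -0.0044  0.15  ]
(array([27, 36, 24, 14, 15, 17, 16, 13, 14, 18, 15, 11, 24, 12, 18, 16, 15,
       66, 52,  0,  0,  0]), array([0.113, 0.116, 0.119, 0.122, 0.125, 0.128, 0.131, 0.134, 0.137,
       0.14 , 0.143, 0.146, 0.149, 0.152, 0.155, 0.158, 0.161, 0.164,
       0.167, 0.17 , 0.173, 0.176, 0.179]))
wheel z 0.08574630171522812
None
```

View pics/end.png

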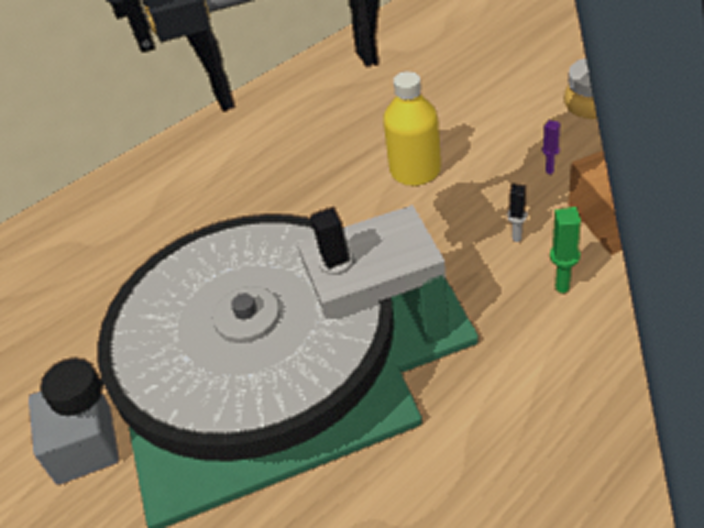

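The pin stands upright at about crop (330,240), with its collar on the plate and its handle top at about 166 mm as expected. The wheel is held, the gripper is clear, and the bottle and tin are unmoved. Handing in.

```bash
python3 -c "
from rig import order; print(order.hand_in())"
```

```text
the job is handed in; nothing more can be done
None
```

The pin is home in the wheel's hole with its collar on the guide plate and the gripper clear; I handed the job in at about 20 s. Pressing slowed the wheel to about 28% of free speed before the nose dropped in. The bottle and tin showed no movement; the offcut was hidden behind the arm in the last picture.

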